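# Take the tube rack off its keyhole screw and stand it in the tray

### The arm

A 6-joint arm with a two-finger parallel gripper is mounted at the origin on the work surface. World frame = base frame: x ahead of the robot, y to its left, z up, the work surface at z = 0. Lengths are in m, angles in rad, forces in N, time in s.
With the tool pointing down it reaches from about 0.4 to 0.825 m from the base axis. Payload 7 kg.
Tool frame: the origin (TCP) lies midway between the tips of the shut fingers; the grasp point (between the pads) lies hold_point_z behind it (hold_point_z is the distance from the TCP to the grasp point, in m); z points along the fingers, y is the line along which they close (so a half turn about z gives the same grasp; the last joint's range is limited). The gripper opens to 88 mm and grips with 3 to 60 N. Pads are 19 mm wide; open, the fingers measure 130 mm over their backs; the gripper's body (78 mm by 193 mm) begins 47 mm behind the grasp point.
Start: joints at [1.448, 0.359, 0.012, 0, -1.224, -0.288], TCP at [0.27, 0.619, 0.227] pointing down, gripper open.
Joint ranges: [-3.07, 3.07], [-1.43, 2.12], [-1.02, 1.25], [-3.03, 1.67], [-3.05, -0], [-3.03, 3.03]. Speed limits (rad/s): [2.39, 2.39, 3.01, 3.14, 3.14, 3.14].

### API

Orientations are given as [roll, pitch, yaw] about the fixed x, y, z axes, in that order (R = Rz(yaw) Ry(pitch) Rx(roll)).
In Python, from station import * gives the robot as it stands.
- The arm moves only by the tool apply_moves, never from a script. Its argument "steps" is a list of rows, each an object with "translation": the shift along the world's x, y, z scaled (see below), a list of three; "rotation": the turn, a rotation vector about the world's x, y, z scaled (see below), a list of three. A call has exactly 10 rows; each row is the pose to reach, as a shift and turn from the pose commanded when the call began; what a row does not reach only later rows make up. The controller multiplies each number of a shift by 250 mm and each number of a turn by 30 degrees. A row lasts 1/12 s, in which the tool goes at most 41.7 mm and 7.16 degrees, less where a joint would pass 70% of its speed; a pose out of reach is approached as far as the arm can. A call with a number of a shift or a turn outside -1 to 1 is refused whole. A call with a gripper value outside its range is refused whole. "jaw" is the closure, from -1 (fully open) to 1 (shut), so that 0 is half open, set as the call begins (left out, the last holds). The fingers move at their own pace and stop on an object; "newtons" is the grip in N (left out, the last holds). Time passes only in rows, so rows that repeat a pose let the fingers close, or fill a call up. It gives the time, the measured TCP pose, the force, the opening and the grip force at its end, in the units of the state.
- get_state(): the state, without advancing time (a new reading comes with each control period).
- grab_frame(name): name is "side" or "top" or "wrist"; returns the picture (480x640x3 uint8, blue, green, red); there is no depth.
- camera_model(name): a dict with "fx", "fy", "cx", "cy" (pixels), "k1" (the pictures are not rectified: a ray, as slopes to the right and down, at radius r is drawn at 1 + k1 r^2 times it, then the intrinsics apply), "xyz" and "rotation" of the camera in the world. Camera axes: x right, y down, z forward; pixel columns grow to the right and rows downward; lengths in m; the calibration is good to about 2 mm. A picture is of the moment at which its call begins: read the wrist's pose just before it. camera_model takes no time and is no camera call; for the wrist camera it gives the pose at the moment of the call.
- job_done(): hands the job in; it is judged then, once.
The state is a dict: "t": time; "q": joint angles; "qd": joint speeds; "joint_efforts": joint torques, N m; "eef_pos": TCP position; "ee_rot": TCP orientation; "force": force on the tool from outside, world axes, zero at the start; "moment": the same for the moment, N m; "width": finger opening in m; "gripper_force": force on a finger pad.
Only numpy, scipy, OpenCV 4.12 (cv2) and the standard library are available. Lean on these libraries where they do the work, as an engineer would, in place of code of your own. Each camera call takes 0.05 s, during which the arm holds its last target. There are 200 camera calls.

### The job

Take the empty tube rack (the hanger with the two-tier shelf of tube holes) off its screw on the grey stand: lift it until the screw head sits in the wide part of its keyhole, then pull it straight off the front of the stand. Set it down gently, standing upright on its base, inside the steel tray, and let go. Leave the fork-shaped hanger hanging on its own screw.

Things in the scene. Friction and masses are not known exactly. Their poses are not given: they have to be found in the camera images.
- tube_rack: Tube rack, 220 g, hung by a keyhole; white back plate 100 wide, 8 thick, 115 high; two-tier shelf with six 17 mm holes at its foot, reaching 70 forward. Stands on its underside. Origin: underside, below point tube_rack_tab, mid-plate; x out of its front (away from stand), z up. Hangs 76 above the bench, on either screw: raise it 34 (24 to 44) to free it, then bring it forward over 20.
- tube_rack_tab (a point): Middle of the rack's grip tab: 50 wide (y), 10 thick (x), 45 high, upright on the plate's top edge, 137.5 above the rack's underside (tab from 115 to 160). While it hangs the tab stands 52 above the stand's panel with free air before and behind, so it can be pinched from above, one finger on each side of the plate.
- fork_hanger: Pipette hanger, to be left hanging: the same white plate, keyhole and tab, but at its foot two separate prongs, 50 apart, reaching 64 forward with upturned ends. Origin and axes as for the rack. Hangs on the other screw, 170 mm away, at the same height.
- stand: Fixed grey upright panel 360 wide, 15 thick, 184 high; foot 12 high behind it. Origin: bench level, middle of its front face; x out of the front face (away from the robot, within 15 degrees), y along it, z up. Two level screws at y -85 and +85, 170 high: shank 8 thick and 12 long, head 20 across, 4 thick. Keyholes on them: hole 40 across, slot 12 wide above it.
- tray: Shallow open steel tray lying on the bench, loose, 1 kg: 270 (its x) by 230 (its y) outside, rim 22 high, walls and floor 3 thick. Origin: centre of its underside; z up.

How it is judged:
By the outcome, as a careful person would: the job done as asked, in the order asked, and still so for the second after the job is handed in, with the robot touching nothing.
It also fails if it takes over 51 s, if anything falls off the work surface, if the arm or the gripper's body presses on something with over 40 N, if the wrist force passes 120 N, or if a joint passes its speed limit or range.

## Working session

There is one attempt and no reset: what is moved stays moved. The work goes in short steps, Python scripts to look and compute and a tool call to move; the robot and the scene stay as the last step left them, time stands still between calls to the robot, and variables do not carry over. Pictures are saved under pics/ and viewed, at most 10 in all, crops included, and the job is handed in when it is done.

Besides the shell and the picture viewer there is one more tool, called after "Emit:" in YAML: its name, and indented under it one key for each argument. apply_moves: Moves the arm, as the interface text tells. Shifts and turns lie within -1 to 1; 1 stands for 250 mm of shift or 30 degrees of turn. Its arguments: {"type":"object","properties":{"steps":{"type":"array"},"jaw":{"type":"number"},"newtons":{"type":"number"}},"required":["steps"]}

```bash
mkdir -p pics; python3 - <<'E'
from station import *
import cv2,numpy as np
s=get_state();print(s)
for n in("side","top"):
    cv2.imwrite(f"pics/{n}0.png",grab_frame(n));print(n,camera_model(n))
print(camera_model("wrist"))
E
```

```text
{'t': 0.0, 'q': array([ 1.44809963e+00,  3.59368943e-01,  1.10616040e-02, -3.69339565e-04,
       -1.22406383e+00, -2.88112783e-01]), 'qd': array([-0.00220344,  0.00037664,  0.00027947, -0.0002862 , -0.00190339,
        0.00094006]), 'joint_efforts': array([ 6.22399966e-04, -5.82716167e+01,  2.93058211e+01,  6.99704155e+00,
        7.15020869e-03, -1.42699992e-04]), 'eef_pos': array([0.26937858, 0.61839492, 0.22563201]), 'ee_rot': array([ 3.13998406e+00, -1.14634756e-04, -4.10935169e-01]), 'force': array([-0.59679114, -0.26483436, -0.18508467]), 'moment': array([ 0.00223011, -0.00193724,  0.03278557]), 'gripper_force': 0.0, 'width': 0.0874739927981248}
side {'fx': 435.7482359544433, 'fy': 435.7482359544433, 'cx': 314.68274113859974, 'cy': 243.71467017934526, 'k1': -0.0747441678728141, 'xyz': array([ 0.2710273 , -0.41912133,  0.8269459 ]), 'rotation': array([-2.51407318, -0.00750894, -0.48047494])}
top {'fx': 455.37549527571247, 'fy': 455.37549527571247, 'cx': 331.0839766294811, 'cy': 240.97383232970148, 'k1': -0.03247310002123928, 'xyz': array([0.30036495, 0.03194361, 1.06398104]), 'rotation': array([-2.89857336,  0.00480611, -1.62540145])}
{'fx': 333.0524482078643, 'fy': 333.0524482078643, 'cx': 323.2499963410139, 'cy': 240.11115166500872, 'k1': -0.030495826524810518, 'xyz': array([0.34568424, 0.58392365, 0.38472163]), 'rotation': array([ 2.83009579e+00, -1.03689339e-03, -1.98080984e+00])}
```

View pics/side0.png

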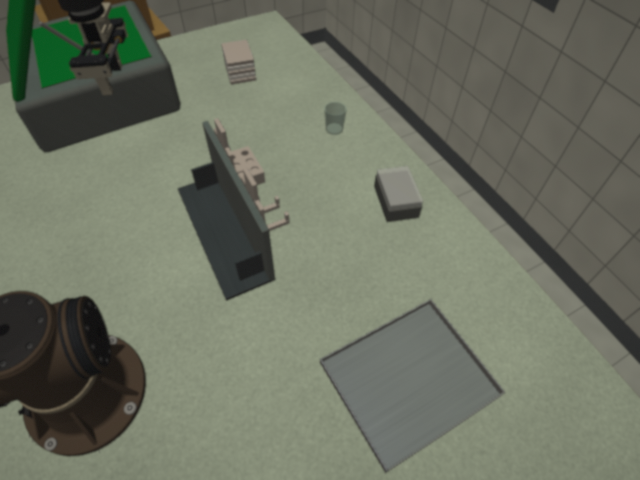

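View pics/top0.png

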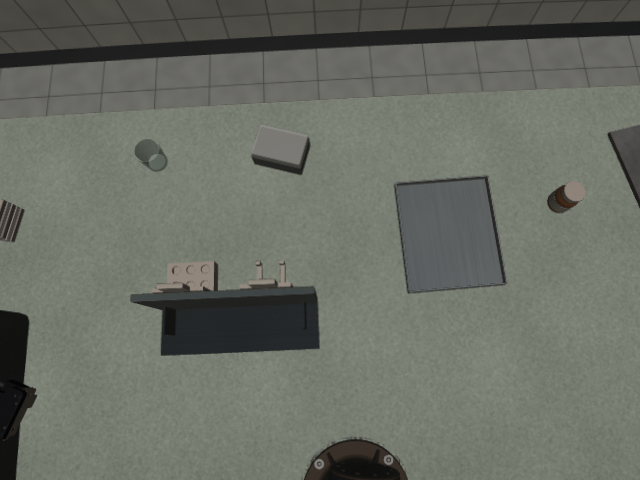

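The side view shows the panel with the rack (far end) at about (240,155), the fork at (275,210), and the tray centred near (412,385). The top view shows the rack at (190,275), the fork at (270,275), and tray corners at about (395,184), (487,177), (505,284) and (408,292).

```bash
cat > h.py <<'E'
import cv2,numpy as np
from scipy.spatial.transform import Rotation as R
def ray(cam,u,v):
    x=np.array([(u-cam["cx"])/cam["fx"],(v-cam["cy"])/cam["fy"]]);p=x.copy()
    for _ in range(20): p=x/(1+cam["k1"]*(p@p))
    return R.from_euler("xyz",cam["rotation"]).as_matrix()@np.array([*p,1])
def onz(cam,u,v,z):
    d=ray(cam,u,v);return cam["xyz"]+d*(z-cam["xyz"][2])/d[2]
def proj(cam,P):
    p=R.from_euler("xyz",cam["rotation"]).as_matrix().T@(np.array(P)-cam["xyz"]);s=p[:2]/p[2]
    s=s*(1+cam["k1"]*(s@s));return s*cam["fx"]+[cam["cx"],cam["cy"]]
E
python3 - <<'E'
from station import *
from h import *
t=camera_model("top");s=camera_model("side")
for c,pts in((t,[(395,184),(487,177),(505,284),(408,292)]),(s,[(320,361),(431,302),(503,393),(387,470)])):
    P=np.array([onz(c,*p,.022) for p in pts]);print(P.round(3)[:,:2].tolist(),P.mean(0).round(3),np.linalg.norm(P-np.roll(P,-1,0),axis=1).round(3))
print("panel",onz(t,131,297,.184),onz(t,315,290,.184),"tab",onz(t,172,286,.236))
a=cv2.imread("pics/top0.png")[245:355,120:330];b=cv2.imread("pics/side0.png")[100:300,160:310]
a=cv2.resize(a,None,fx=3.8,fy=3.8,interpolation=2)
cv2.imwrite("pics/c1.png",np.clip(a*1.6,0,255).astype('u1'))
b=cv2.resize(b,None,fx=3,fy=3,interpolation=2);cv2.imwrite("pics/c2.png",np.clip(b*1.6,0,255).astype('u1'))
E
```

```text
[[0.693, -0.14], [0.698, -0.367], [0.434, -0.373], [0.428, -0.147]] [ 0.563 -0.257  0.022] [0.227 0.265 0.226 0.264]
[[0.427, -0.155], [0.693, -0.15], [0.7, -0.371], [0.437, -0.378]] [ 0.564 -0.264  0.022] [0.267 0.221 0.263 0.223]
panel [0.42784712 0.41978202 0.184     ] [0.42231783 0.06076827 0.184     ] tab [0.43667084 0.32152815 0.236     ]
```

View pics/c1.png

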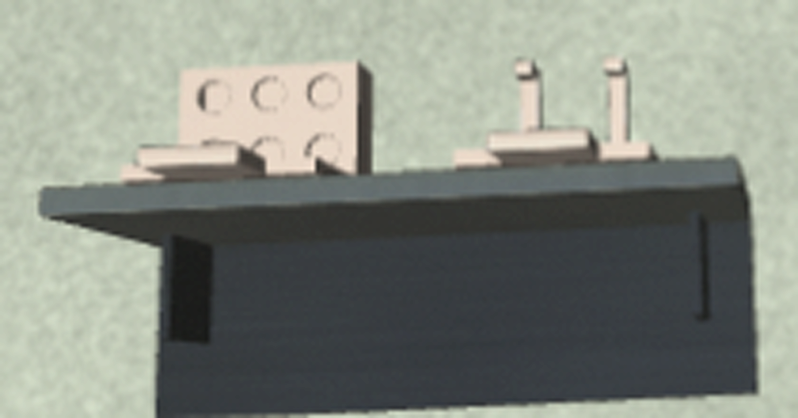

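View pics/c2.png

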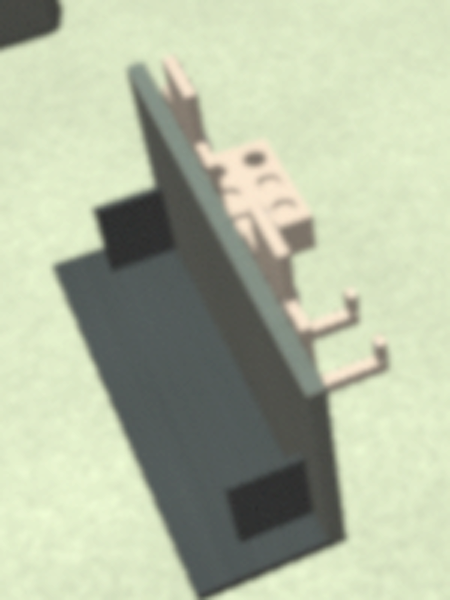

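The top crop gives the rack's tab top face at about crop (137–242, 145–168), right over the panel's front edge. The panel's front top edge runs from (42,190) to (738,158). In the side crop the rack is the far hanger, with its tab at (180,75).

```bash
python3 - <<'E'
import station
from station import *
from h import *
print([n for n in dir(station) if n[0]!='_'],getattr(station,'hold_point_z',None))
t=camera_model("top");s=camera_model("side")
f=lambda u,v:(120+u/3.8,245+v/3.8)
g=lambda u,v:(160+u/3,100+v/3)
a=onz(t,*f(42,190),.184);b=onz(t,*f(738,158),.184);print(a,b,np.linalg.norm(a-b),"yaw",np.degrees(np.arctan2(b[0]-a[0],-(b[1]-a[1]))))
for q in [(137,148),(238,143),(243,164),(140,171),(490,134),(588,128),(595,152),(492,158)]: print("tab",onz(t,*f(*q),.236).round(4))
print("side panel",onz(s,*g(145,63),.184).round(3),onz(s,*g(323,385),.184).round(3),"sidetab",onz(s,*g(170,57),.236).round(3),onz(s,*g(195,97),.236).round(3))
print("box",onz(t,280,148,.05))
E
```

```text
['Unreachable', 'camera_model', 'get_state', 'grab_frame', 'hold_point_z', 'job_done'] 0.0188
[0.43176258 0.41986684 0.184     ] [0.42907305 0.06199157 0.184     ] 0.3578853761765894 yaw -0.4305865267786749
tab [0.4421 0.3513 0.236 ]
tab [0.4419 0.302  0.236 ]
tab [0.4315 0.2993 0.236 ]
tab [0.4307 0.3494 0.236 ]
tab [0.4397 0.1795 0.236 ]
tab [0.44  0.132 0.236]
tab [0.4282 0.1289 0.236 ]
tab [0.4279 0.1787 0.236 ]
side panel [0.434 0.416 0.184] [0.429 0.064 0.184] sidetab [0.439 0.347 0.236] [0.44  0.297 0.236]
box [0.79023516 0.13397879 0.05      ]
```

Emit:
apply_moves:
  steps:
    - {"translation": [0.01,-0.02,0.04],"rotation": [0,0,-0.08]}
    - {"translation": [0.04,-0.08,0.12],"rotation": [0,0,-0.18]}
    - {"translation": [0.08,-0.15,0.2],"rotation": [0,0,-0.28]}
    - {"translation": [0.12,-0.22,0.27],"rotation": [0,0,-0.38]}
    - {"translation": [0.16,-0.29,0.32],"rotation": [0,0,-0.49]}
    - {"translation": [0.2,-0.36,0.34],"rotation": [0,0,-0.6]}
    - {"translation": [0.23,-0.43,0.34],"rotation": [0,0,-0.7]}
    - {"translation": [0.26,-0.49,0.34],"rotation": [0,0,-0.8]}
    - {"translation": [0.29,-0.55,0.34],"rotation": [0,0,-0.9]}
    - {"translation": [0.32,-0.6,0.34],"rotation": [0,0,-1]}
  jaw: -1
  newtons: 30

```text
t: 0.93
eef_pos: [0.3497, 0.4676, 0.3114]
ee_rot: [3.141, -0.0, -0.937]
force: [-0.1, -0.0, 0.2]
width: 0.0878
gripper_force: 0.0
```

Emit:
apply_moves:
  steps:
    - {"translation": [0.04,-0.06,0],"rotation": [0,0,-0.1]}
    - {"translation": [0.08,-0.13,0],"rotation": [0,0,-0.2]}
    - {"translation": [0.12,-0.2,0],"rotation": [0,0,-0.3]}
    - {"translation": [0.16,-0.27,0],"rotation": [0,0,-0.4]}
    - {"translation": [0.2,-0.34,0],"rotation": [0,0,-0.5]}
    - {"translation": [0.24,-0.41,0],"rotation": [0,0,-0.6]}
    - {"translation": [0.28,-0.47,0],"rotation": [0,0,-0.7]}
    - {"translation": [0.31,-0.52,0],"rotation": [0,0,-0.8]}
    - {"translation": [0.33,-0.56,0],"rotation": [0,0,-0.9]}
    - {"translation": [0.345,-0.576,0],"rotation": [0,0,-1]}

```text
t: 1.77
eef_pos: [0.436, 0.3233, 0.3114]
ee_rot: [3.141, -0.0, -1.462]
force: [1.1, 0.8, -0.3]
width: 0.0876
gripper_force: 0.0
```

Emit:
apply_moves:
  steps:
    - {"translation": [0,0,0],"rotation": [0,0,-0.06]}
    - {"translation": [0,0,0],"rotation": [0,0,-0.12]}
    - {"translation": [0,0,0],"rotation": [0,0,-0.18]}
    - {"translation": [0,0,0],"rotation": [0,0,-0.23]}
    - {"translation": [0,0,0],"rotation": [0,0,-0.23]}
    - {"translation": [0,0,0],"rotation": [0,0,-0.23]}
    - {"translation": [0,0,0],"rotation": [0,0,-0.23]}
    - {"translation": [0,0,0],"rotation": [0,0,-0.23]}
    - {"translation": [0,0,0],"rotation": [0,0,-0.23]}
    - {"translation": [0,0,0],"rotation": [0,0,-0.23]}

```text
t: 2.6
eef_pos: [0.4358, 0.3248, 0.3115]
ee_rot: [3.142, -0.0, -1.578]
force: [-0.5, -0.3, 0.4]
width: 0.0877
gripper_force: 0.0
```

```bash
python3 - <<'E'
from station import *
from h import *
s=get_state();c=camera_model("wrist");im=grab_frame("wrist")
print(s['t'],s['eef_pos'],s['ee_rot'],s['force'],c)
cv2.imwrite("pics/w1.png",im)
for y in(.301,.351): print(proj(c,(.4365,y,.236)))
import pickle;pickle.dump(c,open("c1.pkl","wb"))
E
```

```text
2.6 [0.43578379 0.32481108 0.31152233] [ 3.14155407e+00 -7.61393994e-05 -1.57812343e+00] [-0.50952568 -0.25565585  0.36936582] {'fx': 333.0524482078643, 'fy': 333.0524482078643, 'cx': 323.2499963410139, 'cy': 240.11115166500872, 'k1': -0.030495826524810518, 'xyz': array([0.43488839, 0.23998733, 0.47053146]), 'rotation': array([ 2.82978062e+00, -1.87307248e-04,  3.13514663e+00])}
[321.5126331  221.01843438]
[322.0339041  283.73495947]
```

View pics/w1.png

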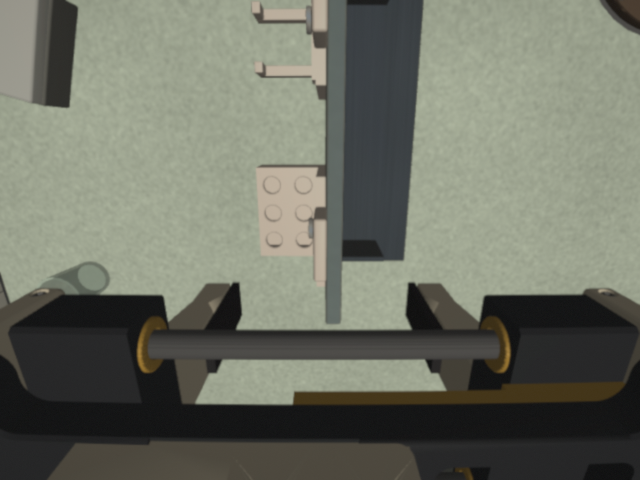

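The wrist view shows the rack's tab at columns 315–327, rows 220–283. That matches the predicted (321.5, 221–284), so the fingers straddle it. Next I descend and grip.

Emit:
apply_moves:
  steps:
    - {"translation": [0.003,0,-0.04],"rotation": [0,0,0]}
    - {"translation": [0.003,0,-0.1],"rotation": [0,0,0]}
    - {"translation": [0.003,0,-0.17],"rotation": [0,0,0]}
    - {"translation": [0.003,0,-0.24],"rotation": [0,0,0]}
    - {"translation": [0.003,0,-0.3],"rotation": [0,0,0]}
    - {"translation": [0.003,0,-0.35],"rotation": [0,0,0]}
    - {"translation": [0.003,0,-0.39],"rotation": [0,0,0]}
    - {"translation": [0.003,0,-0.42],"rotation": [0,0,0]}
    - {"translation": [0.003,0,-0.445],"rotation": [0,0,0]}
    - {"translation": [0.003,0,-0.458],"rotation": [0,0,0]}

```text
t: 3.48
eef_pos: [0.4364, 0.3247, 0.1962]
ee_rot: [3.141, -0.001, -1.578]
force: [0.2, 0.3, -0.2]
width: 0.0872
gripper_force: 0.0
```

Emit:
apply_moves:
  steps:
    - {"translation": [0,0,0],"rotation": [0,0,0]}
    - {"translation": [0,0,0],"rotation": [0,0,0]}
    - {"translation": [0,0,0],"rotation": [0,0,0]}
    - {"translation": [0,0,0],"rotation": [0,0,0]}
    - {"translation": [0,0,0],"rotation": [0,0,0]}
    - {"translation": [0,0,0],"rotation": [0,0,0]}
    - {"translation": [0,0,0],"rotation": [0,0,0]}
    - {"translation": [0,0,0],"rotation": [0,0,0]}
    - {"translation": [0,0,0],"rotation": [0,0,0]}
    - {"translation": [0,0,0],"rotation": [0,0,0]}
  jaw: 1
  newtons: 30

```text
t: 4.32
eef_pos: [0.4366, 0.3248, 0.1971]
ee_rot: [-3.142, 0.0, -1.578]
force: [-0.1, -0.4, 0.8]
width: 0.027
gripper_force: 0.0
```

Still closing.

Emit:
apply_moves:
  steps:
    - {"translation": [0,0,0],"rotation": [0,0,0]}
    - {"translation": [0,0,0],"rotation": [0,0,0]}
    - {"translation": [0,0,0],"rotation": [0,0,0]}
    - {"translation": [0,0,0],"rotation": [0,0,0]}
    - {"translation": [0,0,0],"rotation": [0,0,0]}
    - {"translation": [0,0,0],"rotation": [0,0,0]}
    - {"translation": [0,0,0],"rotation": [0,0,0]}
    - {"translation": [0,0,0],"rotation": [0,0,0]}
    - {"translation": [0,0,0],"rotation": [0,0,0]}
    - {"translation": [0,0,0],"rotation": [0,0,0]}

```text
t: 5.15
eef_pos: [0.4377, 0.325, 0.1974]
ee_rot: [-3.14, 0.0, -1.578]
force: [5.7, -1.2, -2.1]
width: 0.0099
gripper_force: 30.0
```

Emit:
apply_moves:
  steps:
    - {"translation": [0.003,0,0.005],"rotation": [0,0,0]}
    - {"translation": [0.005,0,0.015],"rotation": [0,0,0]}
    - {"translation": [0.005,0,0.03],"rotation": [0,0,0]}
    - {"translation": [0.005,0,0.05],"rotation": [0,0,0]}
    - {"translation": [0.005,0,0.07],"rotation": [0,0,0]}
    - {"translation": [0.005,0,0.09],"rotation": [0,0,0]}
    - {"translation": [0.005,0,0.11],"rotation": [0,0,0]}
    - {"translation": [0.005,0,0.125],"rotation": [0,0,0]}
    - {"translation": [0.005,0,0.136],"rotation": [0,0,0]}
    - {"translation": [0.005,0,0.136],"rotation": [0,0,0]}

```text
t: 5.98
eef_pos: [0.4378, 0.325, 0.2318]
ee_rot: [-3.141, 0.001, -1.578]
force: [-0.0, -0.1, -2.7]
width: 0.0099
gripper_force: 30.0
```

```bash
python3 - <<'E'
from station import *
from h import *
s=get_state();c=camera_model("wrist");im=grab_frame("wrist");im2=grab_frame("side")[100:240,170:310]
print(s['eef_pos'],s['force'],s['moment'],s['width'])
a=cv2.resize(im[120:360,150:470],(440,330));b=cv2.resize(im2,(330,330),interpolation=2)
cv2.imwrite("pics/l1.png",np.clip(np.hstack([a,b])*1.5,0,255).astype('u1'))
E
```

```text
[0.437803   0.3250192  0.23183615] [-0.02260005 -0.10169769 -2.71469866] [ 0.17629341 -0.19778002 -0.06200428] 0.00990830430146001
```

View pics/l1.png

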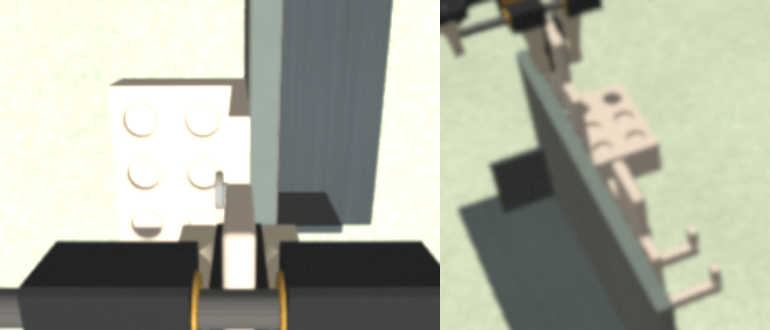

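The rack came up with the gripper: it is visibly raised, with the screw head at about (220,190) in the left crop. The force reads about the rack's weight, so I pull it straight forward.

Emit:
apply_moves:
  steps:
    - {"translation": [0.01,0,0],"rotation": [0,0,0]}
    - {"translation": [0.025,0,0],"rotation": [0,0,0]}
    - {"translation": [0.04,0,0],"rotation": [0,0,0]}
    - {"translation": [0.06,0,0],"rotation": [0,0,0]}
    - {"translation": [0.08,-0.001,0],"rotation": [0,0,0]}
    - {"translation": [0.1,-0.001,0],"rotation": [0,0,0]}
    - {"translation": [0.12,-0.001,0],"rotation": [0,0,0]}
    - {"translation": [0.14,-0.001,0],"rotation": [0,0,0]}
    - {"translation": [0.155,-0.001,0],"rotation": [0,0,0]}
    - {"translation": [0.16,-0.001,0],"rotation": [0,0,0]}

```text
t: 6.92
eef_pos: [0.4785, 0.3245, 0.2309]
ee_rot: [3.142, -0.0, -1.579]
force: [0.4, -0.2, -2.6]
width: 0.0096
gripper_force: 30.0
```

Emit:
apply_moves:
  steps:
    - {"translation": [0.02,0,0.01],"rotation": [0,0,0]}
    - {"translation": [0.05,0,0.02],"rotation": [0,0,0]}
    - {"translation": [0.09,0,0.03],"rotation": [0,0,0]}
    - {"translation": [0.13,0,0.04],"rotation": [0,0,0]}
    - {"translation": [0.17,0,0.04],"rotation": [0,0,0]}
    - {"translation": [0.21,-0.01,0.04],"rotation": [0,0,0]}
    - {"translation": [0.24,-0.03,0.04],"rotation": [0,0,0]}
    - {"translation": [0.26,-0.06,0.04],"rotation": [0,0,0]}
    - {"translation": [0.275,-0.1,0.04],"rotation": [0,0,0]}
    - {"translation": [0.28,-0.15,0.04],"rotation": [0,0,0]}

```text
t: 7.75
eef_pos: [0.5482, 0.286, 0.2406]
ee_rot: [3.141, -0.001, -1.579]
force: [-1.1, 0.2, -2.2]
width: 0.0097
gripper_force: 30.0
```

Emit:
apply_moves:
  steps:
    - {"translation": [0,-0.06,0],"rotation": [0,0,0]}
    - {"translation": [0,-0.13,0],"rotation": [0,0,0]}
    - {"translation": [0,-0.21,0],"rotation": [0,0,0]}
    - {"translation": [0,-0.3,0],"rotation": [0,0,0]}
    - {"translation": [0,-0.39,0],"rotation": [0,0,0]}
    - {"translation": [0,-0.48,0],"rotation": [0,0,0]}
    - {"translation": [0,-0.57,0],"rotation": [0,0,0]}
    - {"translation": [0,-0.66,0],"rotation": [0,0,0]}
    - {"translation": [0,-0.75,0],"rotation": [0,0,0]}
    - {"translation": [0,-0.84,0],"rotation": [0,0,0]}

```text
t: 8.58
eef_pos: [0.5468, 0.0748, 0.2416]
ee_rot: [-3.141, 0.0, -1.579]
force: [0.3, -1.0, -3.0]
width: 0.0094
gripper_force: 30.0
```

Emit:
apply_moves:
  steps:
    - {"translation": [0,-0.09,0],"rotation": [0,0,0]}
    - {"translation": [0,-0.18,0],"rotation": [0,0,0]}
    - {"translation": [0,-0.27,0],"rotation": [0,0,0]}
    - {"translation": [0,-0.37,0],"rotation": [0,0,0]}
    - {"translation": [0,-0.48,0],"rotation": [0,0,0]}
    - {"translation": [0,-0.6,0],"rotation": [0,0,0]}
    - {"translation": [0,-0.71,0],"rotation": [0,0,0]}
    - {"translation": [0,-0.8,0],"rotation": [0,0,0]}
    - {"translation": [0,-0.87,0],"rotation": [0,0,0]}
    - {"translation": [0,-0.92,0],"rotation": [0,0,0]}

```text
t: 9.42
eef_pos: [0.5464, -0.1554, 0.2415]
ee_rot: [-3.141, -0.0, -1.58]
force: [1.1, 0.8, -2.3]
width: 0.0101
gripper_force: 30.0
```

Emit:
apply_moves:
  steps:
    - {"translation": [-0.01,-0.06,0],"rotation": [0,0,0]}
    - {"translation": [-0.02,-0.13,0],"rotation": [0,0,0]}
    - {"translation": [-0.03,-0.2,0],"rotation": [0,0,0]}
    - {"translation": [-0.04,-0.27,0],"rotation": [0,0,0]}
    - {"translation": [-0.05,-0.33,0],"rotation": [0,0,0]}
    - {"translation": [-0.06,-0.37,0],"rotation": [0,0,0]}
    - {"translation": [-0.065,-0.4,0],"rotation": [0,0,0]}
    - {"translation": [-0.065,-0.41,0],"rotation": [0,0,0]}
    - {"translation": [-0.065,-0.41,0],"rotation": [0,0,0]}
    - {"translation": [-0.065,-0.41,0],"rotation": [0,0,0]}

```text
t: 10.25
eef_pos: [0.5315, -0.2551, 0.2411]
ee_rot: [-3.142, 0.0, -1.578]
force: [0.1, 0.3, -2.5]
width: 0.0098
gripper_force: 30.0
```

```bash
python3 - <<'E'
from station import *
from h import *
s=get_state();print(s['eef_pos'],s['force'],s['moment'])
a=grab_frame("top")[130:330,330:570];b=grab_frame("side")[230:480,280:540]
v=np.hstack([cv2.resize(a,(420,350)),cv2.resize(b,(364,350))]);cv2.imwrite("pics/p1.png",np.clip(v*1.5,0,255).astype('u1'))
E
```

```text
[ 0.53154734 -0.25509194  0.24109061] [ 0.09907329  0.25788663 -2.54450161] [ 0.11748871 -0.01046162 -0.03143176]
```

View pics/p1.png

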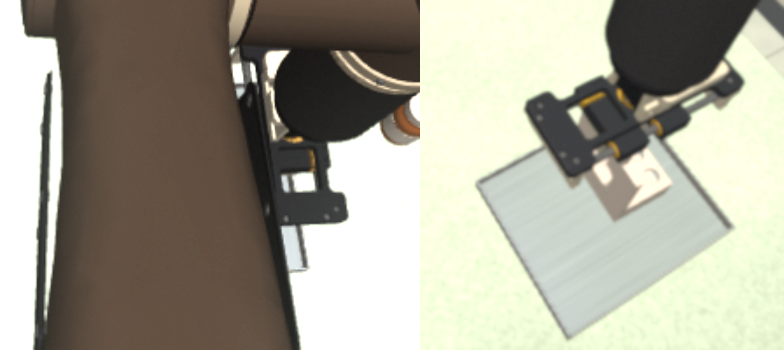

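The rack is held above the tray, well inside its walls (side crop: rack at about (630,185), tray spanning (480,185) to (730,225)). I lower it.

Emit:
apply_moves:
  steps:
    - {"translation": [0,0,-0.02],"rotation": [0,0,0]}
    - {"translation": [0,0,-0.07],"rotation": [0,0,0]}
    - {"translation": [0,0,-0.13],"rotation": [0,0,0]}
    - {"translation": [0,0,-0.2],"rotation": [0,0,0]}
    - {"translation": [0,0,-0.27],"rotation": [0,0,0]}
    - {"translation": [0,0,-0.33],"rotation": [0,0,0]}
    - {"translation": [0,0,-0.38],"rotation": [0,0,0]}
    - {"translation": [0,0,-0.41],"rotation": [0,0,0]}
    - {"translation": [0,0,-0.43],"rotation": [0,0,0]}
    - {"translation": [0,0,-0.44],"rotation": [0,0,0]}

```text
t: 11.18
eef_pos: [0.5315, -0.2552, 0.1304]
ee_rot: [3.141, 0.0, -1.578]
force: [-0.5, -0.6, -2.0]
width: 0.0095
gripper_force: 30.0
```

Emit:
apply_moves:
  steps:
    - {"translation": [0,0,-0.003],"rotation": [0,0,0]}
    - {"translation": [0,0,-0.006],"rotation": [0,0,0]}
    - {"translation": [0,0,-0.009],"rotation": [0,0,0]}
    - {"translation": [0,0,-0.012],"rotation": [0,0,0]}
    - {"translation": [0,0,-0.015],"rotation": [0,0,0]}
    - {"translation": [0,0,-0.018],"rotation": [0,0,0]}
    - {"translation": [0,0,-0.02],"rotation": [0,0,0]}
    - {"translation": [0,0,-0.022],"rotation": [0,0,0]}
    - {"translation": [0,0,-0.024],"rotation": [0,0,0]}
    - {"translation": [0,0,-0.024],"rotation": [0,0,0]}

```text
t: 12.02
eef_pos: [0.5315, -0.2554, 0.1249]
ee_rot: [3.141, 0.0, -1.578]
force: [0.4, 0.3, -2.6]
width: 0.01
gripper_force: 30.0
```

Emit:
apply_moves:
  steps:
    - {"translation": [0,0,-0.001],"rotation": [0,0,0]}
    - {"translation": [0,0,-0.002],"rotation": [0,0,0]}
    - {"translation": [0,0,-0.003],"rotation": [0,0,0]}
    - {"translation": [0,0,-0.004],"rotation": [0,0,0]}
    - {"translation": [0,0,-0.004],"rotation": [0,0,0]}
    - {"translation": [0,0,-0.004],"rotation": [0,0,0]}
    - {"translation": [0,0,-0.004],"rotation": [0,0,0]}
    - {"translation": [0,0,-0.004],"rotation": [0,0,0]}
    - {"translation": [0,0,-0.004],"rotation": [0,0,0]}
    - {"translation": [0,0,-0.004],"rotation": [0,0,0]}

```text
t: 12.85
eef_pos: [0.5317, -0.2554, 0.1243]
ee_rot: [-3.141, -0.0, -1.578]
force: [-1.0, 1.2, 2.4]
width: 0.0099
gripper_force: 30.0
```

The force flipped to +2.4 N, so the rack is on the tray floor. I release it.

Emit:
apply_moves:
  steps:
    - {"translation": [0,0,0],"rotation": [0,0,0]}
    - {"translation": [0,0,0],"rotation": [0,0,0]}
    - {"translation": [0,0,0],"rotation": [0,0,0]}
    - {"translation": [0,0,0],"rotation": [0,0,0]}
    - {"translation": [0,0,0],"rotation": [0,0,0]}
    - {"translation": [0,0,0],"rotation": [0,0,0]}
    - {"translation": [0,0,0],"rotation": [0,0,0]}
    - {"translation": [0,0,0],"rotation": [0,0,0]}
    - {"translation": [0,0,0],"rotation": [0,0,0]}
    - {"translation": [0,0,0],"rotation": [0,0,0]}
  jaw: -0.4

```text
t: 13.68
eef_pos: [0.5315, -0.2554, 0.124]
ee_rot: [3.142, 0.0, -1.578]
force: [0.0, -1.5, 0.9]
width: 0.0611
gripper_force: 0.0
```

Emit:
apply_moves:
  steps:
    - {"translation": [0,0,0.02],"rotation": [0,0,0]}
    - {"translation": [0,0,0.06],"rotation": [0,0,0]}
    - {"translation": [0,0,0.12],"rotation": [0,0,0]}
    - {"translation": [0,0,0.19],"rotation": [0,0,0]}
    - {"translation": [0,0,0.27],"rotation": [0,0,0]}
    - {"translation": [0,0,0.35],"rotation": [0,0,0]}
    - {"translation": [0,0,0.43],"rotation": [0,0,0]}
    - {"translation": [0,0,0.51],"rotation": [0,0,0]}
    - {"translation": [0,0,0.57],"rotation": [0,0,0]}
    - {"translation": [0,0,0.6],"rotation": [0,0,0]}

```text
t: 14.52
eef_pos: [0.5324, -0.2558, 0.2776]
ee_rot: [-3.137, -0.001, -1.578]
force: [-0.5, -0.3, 0.1]
width: 0.0613
gripper_force: 0.0
```

```bash
python3 - <<'E'
from station import *
from h import *
s=get_state();print(s['t'],s['eef_pos'],s['force'],s['width'])
a=grab_frame("wrist");b=grab_frame("side")
v=np.hstack([cv2.resize(a,(400,300)),cv2.resize(b,(400,300))]);cv2.imwrite("pics/f1.png",np.clip(v*1.3,0,255).astype('u1'))
E
```

```text
14.5167 [ 0.53236046 -0.25583734  0.27764673] [-0.5438355  -0.34113566  0.09922907] 0.061347572370310216
```

View pics/f1.png

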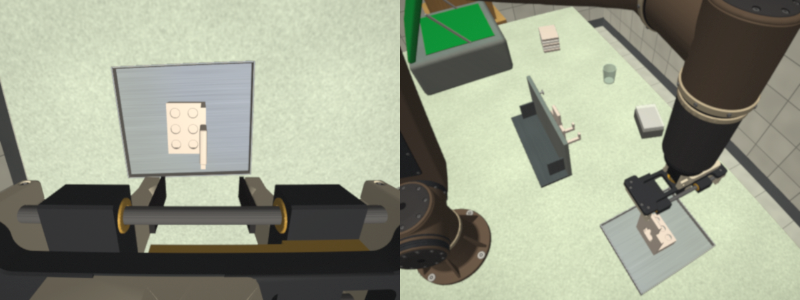

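The rack stands upright in the middle of the tray (left view, about (187,130)), the fork still hangs (right view, about (568,130)), and the gripper is clear.

```bash
python3 -c "
from station import *
print(job_done())"
```

```text
the job is handed in; nothing more can be done
None
```

The tube rack is off its screw and standing upright in the steel tray, released; the fork hanger still hangs on its own screw, and the job was handed in at about 14.6 s (limit 51 s).

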